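# Make up two rapid-test kits at the clinic desk

### The job

Make up the two rapid-test kits. Into the three-compartment tray go the square cassette (in the biggest compartment), the lancet (in the narrow one) and the squat jar (in the remaining one); into the two-compartment tray go the long cassette (in the wider compartment) and the tall dropper bottle (in the narrower one). Set each thing down gently, without dropping it, lying flat as it lay, or standing upright, wholly inside its compartment; never tip the jar or the bottle over, and leave the marker, the sachet and the hand sanitiser where they are.

Things in the scene. Friction and masses are not known exactly. Their poses are not given: they have to be found in the camera images.
- square_cassette: Square white test cassette lying on the desk: 46 x 46 mm plate 10 mm thick with a raised round well (32 mm across) up to 14 mm in the middle of its top. About 18 g. Origin at the centre of its underside, z up, x and y parallel to its sides.
- long_cassette: Long white test cassette lying flat: 75 mm long (its x) by 24 mm wide (its y), 10 mm thick, with a grey window and a grey dot on top. About 18 g. Origin at the centre of its underside, z up.
- lancet: Finger-prick lancet, a small white stick lying flat, 55 mm long along its x: white body 14 mm wide (y) and 14 mm high from x = -27.5 to 14.5 mm, then a thinner grey cap (10 x 10 mm). Grip the white body. About 14 g. Origin under the middle of the length, at the body's underside, z up.
- jar: Squat round screw-cap jar standing upright: 28 mm diameter, 32 mm high, white with a grey cap from 20 mm up. About 25 g. Origin at the centre of its underside, z up.
- dropper_bottle: Tall slim dropper bottle standing upright: white body 22 mm diameter and straight up to 45 mm, then a narrow grey nozzle to 70 mm. About 30 g, easily knocked over. Origin at the centre of its underside, z up.
- tray_three: Fixed grey tray, black rims, 108 (x) by 172 mm (y), three compartments; floor 2 mm, rims and ridges 7 mm above the desk, 4 mm thick. Origin: centre, at desk level. In mm, its frame: biggest, x -50 to 50, y -82 to -6, centre (0,-44); narrow (lancet lies along y), x -50 to -8, y -2 to 82, centre (-29,40); remaining, x -4 to 50, y -2 to 82, centre (23,40).
- tray_two: Fixed grey tray, black rims, 108 (x) by 116 mm (y), two compartments; floor 2 mm, rims and ridge 7 mm above the desk, 4 mm thick. Origin: centre, at desk level. In mm, its frame: wider (long cassette lies along x), x -50 to 50, y -54 to 8, centre (0,-23); narrower, x -50 to 50, y 12 to 54, centre (0,33).
- sachet: Bystander: flat paper sachet with a green stripe, 50 x 60 x 8 mm, loose at the far side of the desk. Origin at the centre of its underside.
- marker: Bystander: green marker pen 125 mm long (its y), 12 mm wide, 13 mm from desk to clip top, lying loose between the two trays. Origin at the centre of its underside.
- sanitiser: Bystander: clear round hand sanitiser bottle with a blue and white pump, 54 mm diameter, 130 mm high, loose at the far right. A yellow tub with a red lid, 68 mm diameter and 62 mm high, stands fixed far left, a steel pot (68 mm, 48 mm high) fixed at the far middle. Origin at the centre of its underside.
Not all that is in view belongs to the job. What is shaped like the jar but purple is not meant.

How it is judged:
At the end, for the whole second after the job is handed in: Each of the five things is released and at rest wholly inside its own compartment of its own tray, as the goal names them, down on the tray floor (within 3 mm, not on a rim or ridge), and level or upright within 0.1 rad (x of square_cassette in the frame of tray_three between -0.028 and 0.028 m and y of square_cassette in the frame of tray_three between -0.06 and -0.028 m and z of square_cassette in the frame of tray_three between 0 and 0.005 m and angle between each of square_cassette, lancet, jar, long_cassette, dropper_bottle's own z axis and vertical below 0.1 rad and linear speed of each of square_cassette, lancet, jar, long_cassette, dropper_bottle below 0.02 m/s and x of lancet in the frame of tray_three between -0.044 and -0.014 m and y of lancet in the frame of tray_three between 0.024 and 0.056 m and z of lancet in the frame of tray_three between 0 and 0.005 m and x of jar in the frame of tray_three between 0.009 and 0.037 m and y of jar in the frame of tray_three between 0.011 and 0.069 m and z of jar in the frame of tray_three between 0 and 0.005 m and x of long_cassette in the frame of tray_two between -0.039 and 0.039 m and y of long_cassette in the frame of tray_two between -0.043 and -0.003 m and z of long_cassette in the frame of tray_two between 0 and 0.005 m and x of dropper_bottle in the frame of tray_two between -0.04 and 0.04 m and y of dropper_bottle in the frame of tray_two between 0.022 and 0.044 m and z of dropper_bottle in the frame of tray_two between 0 and 0.005 m); the robot touches nothing.
It fails at once if the jar or the dropper bottle is tipped over (more than 0.7 rad) (angle between any of jar, dropper_bottle's own z axis and vertical above 0.7 rad).
It fails at once if a thing is dropped or thrown (faster than 0.6 m/s while nothing holds it) ((linear speed of square_cassette above 0.6 m/s and contact force between each of the fingers, the arm and square_cassette below 0.02 N) or (linear speed of long_cassette above 0.6 m/s and contact force between each of the fingers, the arm and long_cassette below 0.02 N) or (linear speed of lancet above 0.6 m/s and contact force between each of the fingers, the arm and lancet below 0.02 N) or (linear speed of jar above 0.6 m/s and contact force between each of the fingers, the arm and jar below 0.02 N) or (linear speed of dropper_bottle above 0.6 m/s and contact force between each of the fingers, the arm and dropper_bottle below 0.02 N)).
It fails at once if the marker, sachet or sanitiser is moved by more than 20 mm (distance of any of sachet, marker, sanitiser from where it was at the start of the episode above 0.02 m).
It also fails if it takes over 122 s, if anything falls off the work surface, if the arm or the gripper's body presses on something with over 40 N, if the wrist force passes 120 N, or if a joint passes its speed limit or range.

### The arm

A 6-joint arm with a two-finger parallel gripper is mounted at the origin on the work surface. World frame = base frame: x ahead of the robot, y to its left, z up, the work surface at z = 0. Lengths are in m, angles in rad, forces in N, time in s.
With the tool pointing down it reaches from about 0.325 to 1 m from the base axis. Payload 5.1 kg.
Tool frame: the origin (TCP) lies midway between the tips of the shut fingers; the grasp point (between the pads) lies 19 mm behind it; z points along the fingers, y is the line along which they close (so a half turn about z gives the same grasp; the last joint's range is limited). The gripper opens to 85 mm and grips with 20 to 120 N. Pads are 22 mm wide; open, the fingers measure 114 mm over their backs; the gripper's body (76 mm by 85 mm) begins 54 mm behind the grasp point. The pads swing forward as they close: fully open they stand 13 mm farther back than shut.
Start: joints at [-1.31, 0.124, 1.65, -0, 1.367, -0.083], TCP at [0.219, -0.612, 0.231] pointing down, gripper open.
Joint ranges: [-2.61, 2.61], [-1.02, 2.33], [0.03, 2.71], [-1.35, 4.49], [0.32, 2.68], [-2.91, 2.91]. Speed limits (rad/s): [2.57, 2.57, 3.14, 3.14, 3.14, 3.14].

### API

Orientations are given as a unit quaternion [w, x, y, z].
In Python, from bench import readout, viewer, ticket gives the robot as it stands. The module is installed in compiled form; this text tells all that it offers.
- The arm moves only by the tool move_arm, never from a script. Its argument "rows" is a list of rows, each a list of 7 numbers: the shift along the tool's x, y, z in mm, then the turn, a rotation vector about the tool's x, y, z in rad, then the opening, from 0 (shut) to 1 (fully open). In form: [[x, y, z, rx, ry, rz, gripper], ...]. A call has 1 to 5 rows; each row is the pose to reach, as a shift and turn from the pose commanded when the call began, along the tool's axes at that moment; what a row does not reach only later rows make up. A row lasts 1/8 s, in which the tool goes at most 62.5 mm and 10.7 degrees, less where a joint would pass 70% of its speed; a pose out of reach is approached as far as the arm can. A call with a gripper value outside its range is refused whole. The fingers move at their own pace and stop on an object; "force" is the grip in N (left out, the last holds). Time passes only in rows, so rows that repeat a pose let the fingers close. It gives the time, the measured TCP pose, the force, the opening and the grip force at its end, in the units of the state.
- readout.get_obs(): the state, without advancing time (a new reading comes with each control period).
- viewer.get_image(name): name is "scene" or "top" or "wrist"; returns a dict with "frame" (420x560x3 uint8, red, green, blue), "fx", "fy", "cx", "cy" (pixels), "T" (4x4, takes a point from camera to world coordinates). Camera axes: x right, y down, z forward; pixel columns grow to the right and rows downward; lengths in m; the calibration is good to about 2 mm. A picture is of the moment at which its call begins. There is no depth.
- ticket.finish_job(): hands the job in; it is judged then, once.
The state is a dict: "t": time; "joint_pos": joint angles; "joint_vel": joint speeds; "joint_torque": joint torques, N m; "position": TCP position; "tool_rot": TCP orientation; "contact_force": force on the tool from outside, world axes, zero at the start; "moment": the same for the moment, N m; "finger_gap": finger opening in m; "finger_force": force on a finger pad.
Only numpy, scipy, OpenCV 4.12 (cv2) and the standard library are available. Lean on these libraries where they do the work, as an engineer would, in place of code of your own. Each camera call takes 0.05 s, during which the arm holds its last target. There are 200 camera calls.

## Working session

There is one attempt and no reset: what is moved stays moved. The work goes in short steps, Python scripts to look and compute and a tool call to move; the robot and the scene stay as the last step left them, time stands still between calls to the robot, and variables do not carry over. Pictures are saved under pics/ and viewed, at most 14 in all, crops included, and the job is handed in when it is done.

Besides the shell and the picture viewer there is one more tool, called by a JSON object that holds its "fn" and its "kwargs", one argument or row to a line. move_arm: Moves the arm, as the interface text tells. Its arguments: {"type":"object","properties":{"rows":{"type":"array"},"force":{"type":"number"}},"required":["rows"]}

```bash
mkdir -p pics
python3 - <<'E'
from bench import readout, viewer
import cv2,pickle
o=readout.get_obs();print(o['t'],o['position'],o['tool_rot'],o['finger_gap'])
for n in('scene','top'):
    d=viewer.get_image(n);pickle.dump(d,open(n+'.pkl','wb'));print(n,d['fx'],d['cx'],d['cy'],d['T'])
    cv2.imwrite(f'pics/{n}0.png',cv2.resize(d['frame'][:,:,::-1],(800,600),interpolation=cv2.INTER_CUBIC))
E
```

```text
0.0 [ 0.21893178 -0.61135246  0.22999695] [-1.08099479e-03  9.85260609e-01  1.71056595e-01 -6.47368397e-05] 0.08537007748578153
scene 447.74455527584263 279.1668788661311 213.29879128450347 [[ 0.03020628  0.81346892 -0.58082347  1.17645638]
 [ 0.99947374 -0.03145548  0.00792379  0.00261724]
 [-0.01182432 -0.58075715 -0.81399098  0.83985307]
 [ 0.          0.          0.          1.        ]]
top 434.7481989518582 279.93026068661635 211.28380953648812 [[ 0.10249904 -0.97346822  0.20458146  0.39086527]
 [-0.99472659 -0.0995631   0.02462102 -0.010714  ]
 [-0.00359902 -0.20602625 -0.97853985  1.09397946]
 [ 0.          0.          0.          1.        ]]
```

View pics/top0.png

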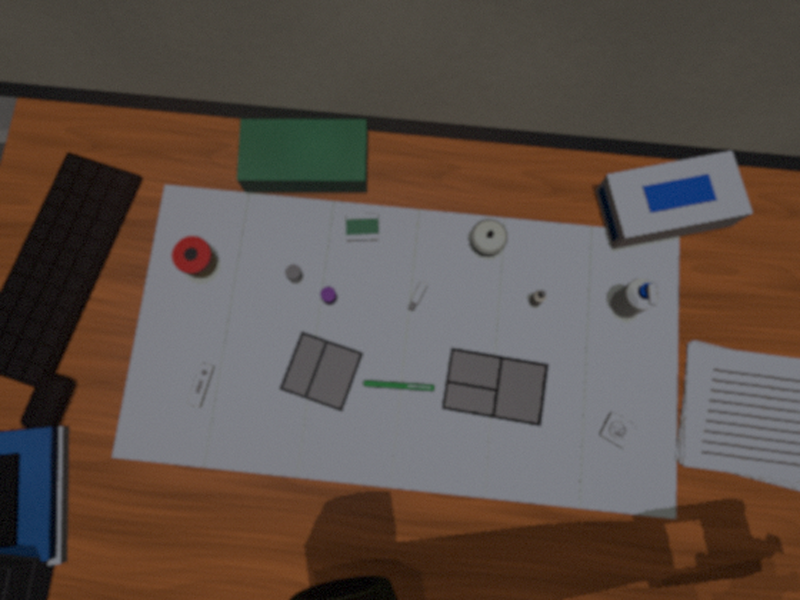

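View pics/scene0.png

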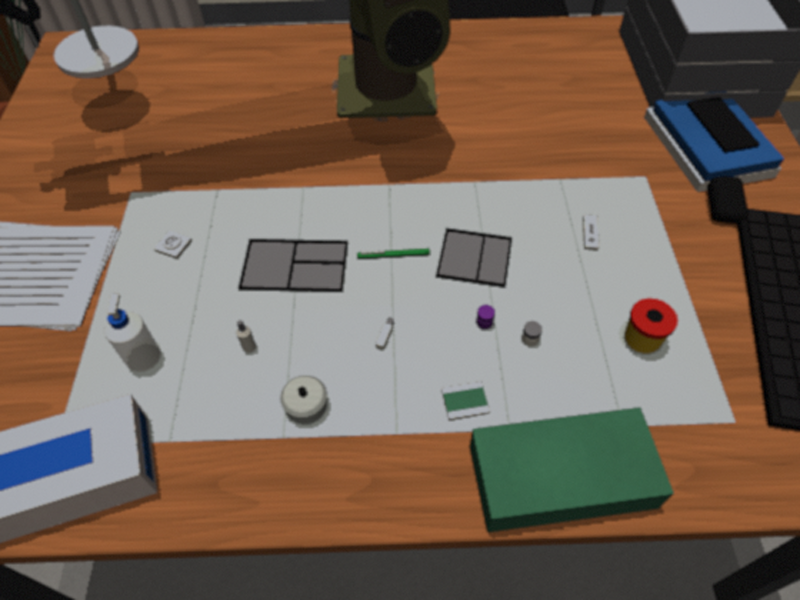

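Candidates (top view, 800-scale): the jar is the grey cap at (293,273), against the purple look-alike (329,295), tub (192,255) and pot (488,237). Bottle (538,298) against sanitiser (640,295). Lancet (418,296) against marker (400,385). Long cassette (202,383). Square cassette (617,429) against sachet (362,227). I'll check these in close crops and measure the trays.

```bash
cat > h.py <<'E'
import numpy as np,cv2
def world(d,u,v,z):
    T=d['T'];r=T[:3,:3]@np.array([(u-d['cx'])/d['fx'],(v-d['cy'])/d['fy'],1]);return T[:3,3]+r*(z-T[2,3])/r[2]
def pix(d,p):
    T=d['T'];c=T[:3,:3].T@(np.array(p)-T[:3,3]);return d['cx']+d['fx']*c[0]/c[2],d['cy']+d['fy']*c[1]/c[2]
E
python3 - <<'E'
from h import *;import pickle
for n,seeds in(('top',[(321,371),(495,386)]),('scene',[(475,257),(294,265)])):
    d=pickle.load(open(n+'.pkl','rb'));f=d['frame']
    m=(f.max(2)<125).astype(np.uint8)
    m[(f.max(2).astype(int)-f.min(2))>40]=0
    cs,_=cv2.findContours(m,cv2.RETR_EXTERNAL,cv2.CHAIN_APPROX_NONE)
    for s in seeds:
        s=(s[0]*.7,s[1]*.7)
        for c in cs:
            if cv2.pointPolygonTest(c,s,False)>=0 and cv2.contourArea(c)<8000:
                w=np.array([world(d,p[0][0],p[0][1],.007)[:2]*1000 for p in c],np.float32)
                print(n,s,cv2.minAreaRect(w))
d=pickle.load(open('top.pkl','rb'))
tiles=[]
for u,v in[(617,429),(202,383),(418,296),(293,273),(538,298),(329,295)]:
    u0,v0=int(u*.7)-18,int(v*.7)-18
    t=cv2.resize(d['frame'][v0:v0+36,u0:u0+36,::-1],(266,266),interpolation=cv2.INTER_CUBIC)
    t=cv2.normalize(t,None,0,255,cv2.NORM_MINMAX)
    for k in range(0,36,6):
        cv2.putText(t,str(u0+k),(int(k*7.39),10),0,.33,(0,0,255));cv2.putText(t,str(v0+k),(0,int(k*7.39)+4),0,.33,(255,0,0))
    tiles.append(t)
cv2.imwrite('pics/c1.png',np.vstack([np.hstack(tiles[:3]),np.hstack(tiles[3:])]))
E
```

```text
scene (332.5, 179.89999999999998) ((486.9477844238281, 140.82632446289062), (116.64844512939453, 113.85580444335938), 76.6964340209961)
scene (205.79999999999998, 185.5) ((491.6986389160156, -162.77162170410156), (173.60427856445312, 114.12764739990234), 86.088134765625)
```

View pics/c1.png

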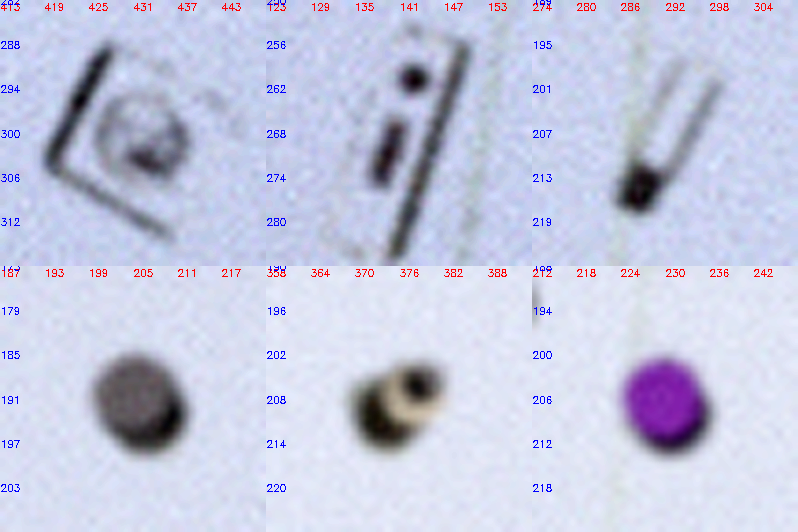

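Run:
```python
from h import *;import pickle
np.set_printoptions(precision=1,suppress=True)
d=pickle.load(open('top.pkl','rb'));s=pickle.load(open('scene.pkl','rb'))
U=lambda a:((a[0]+.5)*.7-.5,(a[1]+.5)*.7-.5)
W=lambda D,a,z:world(D,*U(a),z)[:2]*1000
for n,D,c in(('t3',d,[(453,349),(548,362),(542,424),(443,408)]),('t2',d,[(304,333),(361,352),(342,410),(281,389)]),
 ('t3s',s,[(347,290),(240,290),(251,239),(348,240)]),('t2s',s,[(505,285),(437,277),(447,230),(512,236)])):
    w=np.array([W(D,a,.007) for a in c]);print(n,w.mean(0),cv2.minAreaRect(w.astype(np.float32)),np.linalg.norm(w-np.roll(w,1,0),axis=1))
tile=lambda u0,v0,a:(u0+a[0]/7.39-.43,v0+a[1]/7.39-.43)
P=lambda u0,v0,a,z:world(d,*tile(u0,v0,a),z)[:2]*1000
print('sq well',P(413,282,(142,138),.014),'corner',[P(413,282,a,.005) for a in((50,165),(110,50),(175,238))],W(s,(173,243),.014))
print('long edge',[P(123,250,a,.003) for a in((197,45),(131,258))],'dot,win',[P(123,250,a,.01) for a in((147,79),(121,155))],W(s,(591,231),.01))
print('lancet',[P(274,189,a,.012) for a in((675-532,62),(718-532,85))],'cap',[P(274,189,a,.01) for a in((640-532,188),)],W(s,(379,345),.01),W(s,(391,320),.01))
print('jar',P(187,173,(135,392-266),.032),W(s,(532,326),.032))
print('bottle',P(358,190,(418-266,384-266),.07),W(s,(240,324),.07),'base',W(s,(249,350),.0))
```

```text
t3 [ 487.8 -165.1] ((488.69384765625, -164.85385131835938), (171.62948608398438, 107.67534637451172), 86.79440307617188) [104.2 167.5 107.7 171.6]
t2 [482.2 140. ] ((482.33074951171875, 140.22979736328125), (112.68800354003906, 105.37493133544922), 77.24918365478516) [105.1 106.9 105.4 112.7]
t3s [ 491.1 -158.9] ((490.47564697265625, -158.28955078125), (174.9281005859375, 110.39820861816406), 87.76131439208984) [107.9 174.9 110.4 168.5]
t2s [486.4 142.3] ((485.7491455078125, 142.64239501953125), (117.0014877319336, 108.36286163330078), 79.21763610839844) [108.5 111.7 105.8 112.6]
sq well [ 434.4 -373.4] corner [array([ 422.9, -346.4]), array([ 462.5, -364.9]), array([ 403.5, -388.2])] [ 441.9 -372.4]
long edge [array([472.2, 331.8]), array([399.2, 342.2])] dot,win [array([458.6, 344.5]), array([432.5, 349. ])] [440.2 347.1]
lancet [array([657.7, -12.7]), array([651.1, -28.3])] cap [array([612.6,  -5.1])] [658.2 -22.1] [612.8  -2.8]
jar [649.2 210.3] [646.9 210.2]
bottle [ 643.1 -219.1] [ 652.2 -221.8] base [ 653.5 -222.8]
```

```bash
cat >> h.py <<'E'
from scipy.spatial.transform import Rotation as R
def go(x,y,z,yaw,o=None):
    "row (mm, rad) to world target in mm with tool x at yaw deg, tool down; also steps needed"
    if o is None:
        from bench import readout;o=readout.get_obs()
    q=o['tool_rot'];r=R.from_quat([q[1],q[2],q[3],q[0]])
    a=np.radians(yaw);t=R.from_matrix(np.array([[np.cos(a),np.sin(a),0],[np.sin(a),-np.cos(a),0],[0,0,-1]]))
    p=np.array(o['position'])*1000;s=r.inv().apply(np.array([x,y,z])-p);v=(r.inv()*t).as_rotvec()
    print('t',round(o['t'],2),'at',p.round(1),'row',s.round(1).tolist(),v.round(3).tolist(),'n',round(max(np.linalg.norm(s)/62.5,np.degrees(np.linalg.norm(v))/10.7),1))
def snap(name,out):
    from bench import viewer;import pickle
    d=viewer.get_image(name);pickle.dump(d,open('last.pkl','wb'))
    cv2.imwrite('pics/'+out,cv2.resize(d['frame'][:,:,::-1],(800,600),interpolation=cv2.INTER_CUBIC));return d
E
python3 -c "
from h import *;go(436,-374,130,65)"
```

```text
t 0.1 at [ 218.9 -611.4  230.2] row [284.4, -150.2, 100.5] [-0.002, -0.001, -0.791] n 5.4
```

{"fn": "move_arm", "kwargs": {
  "rows": [
    [284,-150,100,0,0,-0.79,1],
    [284,-150,100,0,0,-0.79,1],
    [284,-150,100,0,0,-0.79,1],
    [284,-150,100,0,0,-0.79,1],
    [284,-150,100,0,0,-0.79,1]
  ]
}}

```text
t: 0.72
position: [0.4213, -0.3901, 0.1375]
tool_rot: [-0.0, 0.843, 0.538, 0.0]
contact_force: [1.5, 0.3, -0.2]
finger_gap: 0.085
finger_force: 0.0
```

{"fn": "move_arm", "kwargs": {
  "rows": [
    [0,0,0,0,0,0,1],
    [0,0,0,0,0,0,1]
  ]
}}

```text
t: 0.98
position: [0.4204, -0.3919, 0.1383]
tool_rot: [-0.0, 0.843, 0.537, -0.0]
contact_force: [0.5, -0.1, -0.6]
finger_gap: 0.0852
finger_force: 0.0
```

```bash
python3 -c "
from h import *;go(436,-374,130,65);d=snap('wrist','w1.png');print(d['T'],d['fx'])"
```

```text
t 0.97 at [ 420.4 -391.9  138.3] row [22.8, 6.6, 8.3] [-0.0, 0.0, -0.0] n 0.4
[[ 9.06339384e-01 -4.05488010e-01 -1.18862925e-01  4.51183903e-01]
 [-4.22550114e-01 -8.69363198e-01 -2.56240182e-01 -3.27864658e-01]
 [ 5.67268913e-04  2.82466112e-01 -9.59277110e-01  2.80304971e-01]
 [ 0.00000000e+00  0.00000000e+00  0.00000000e+00  1.00000000e+00]] 374.8054949316268
```

View pics/w1.png

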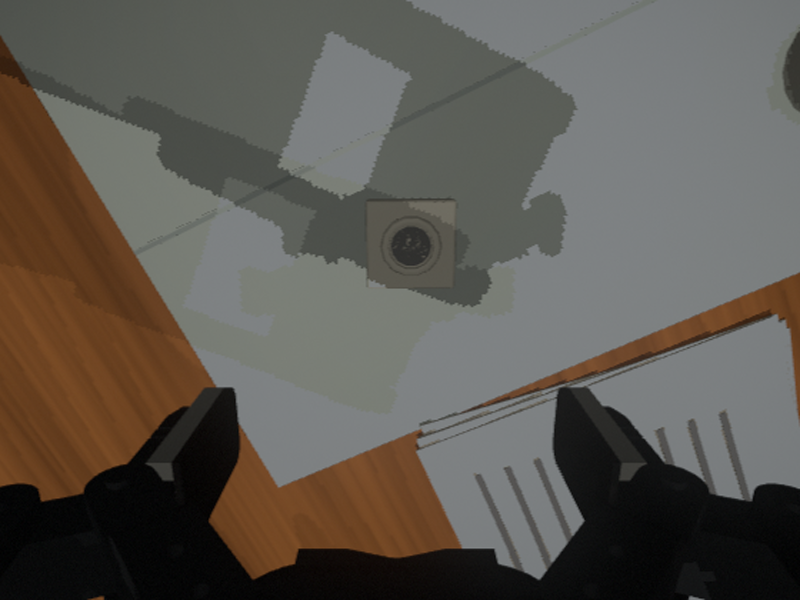

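The wrist view shows the square cassette, aligned with the image, top face from (367,199) to (455,287), well at (411,245).

```bash
cat >> h.py <<'E'
def wl(a,z,d=None):
    "world mm of a pixel of the 800x600 picture"
    import pickle
    d=d or pickle.load(open('last.pkl','rb'));return world(d,(a[0]+.5)*.7-.5,(a[1]+.5)*.7-.5,z)[:2]*1000
E
python3 -c "
from h import *
c=wl((411,243),.01);print(c,wl((367,199),.01),wl((455,287),.01));go(c[0],c[1],40,65);go(c[0],c[1],4,65)"
```

```text
[ 437.07750674 -376.70287389] [ 426.40440934 -347.21288087] [ 448.26503852 -407.61425994]
t 1.02 at [ 420.2 -392.7  138.8] row [21.7, 8.5, 98.8] [0.0, 0.001, -0.001] n 1.6
t 1.02 at [ 420.2 -392.7  138.8] row [21.7, 8.5, 134.8] [0.0, 0.001, -0.001] n 2.2
```

{"fn": "move_arm", "kwargs": {
  "rows": [
    [22,8.5,60,0,0,0,0.8],
    [22,8.5,115,0,0,0,0.8],
    [22,8.5,139,0,0,0,0.8],
    [22,8.5,139,0,0,0,0.7],
    [22,8.5,139,0,0,0,0.7]
  ],
  "force": 25
}}

```text
t: 1.65
position: [0.4379, -0.3774, 0.0012]
tool_rot: [0.001, 0.844, 0.536, 0.0]
contact_force: [0.0, 0.7, 1.0]
finger_gap: 0.0598
finger_force: 0.0
```

```bash
python3 -c "
from h import *;go(437,-376.7,0,65);d=snap('wrist','w2.png')"
```

```text
t 1.65 at [ 437.9 -377.4    1.2] row [0.2, -1.1, 1.2] [0.002, 0.001, -0.002] n 0.0
```

View pics/w2.png

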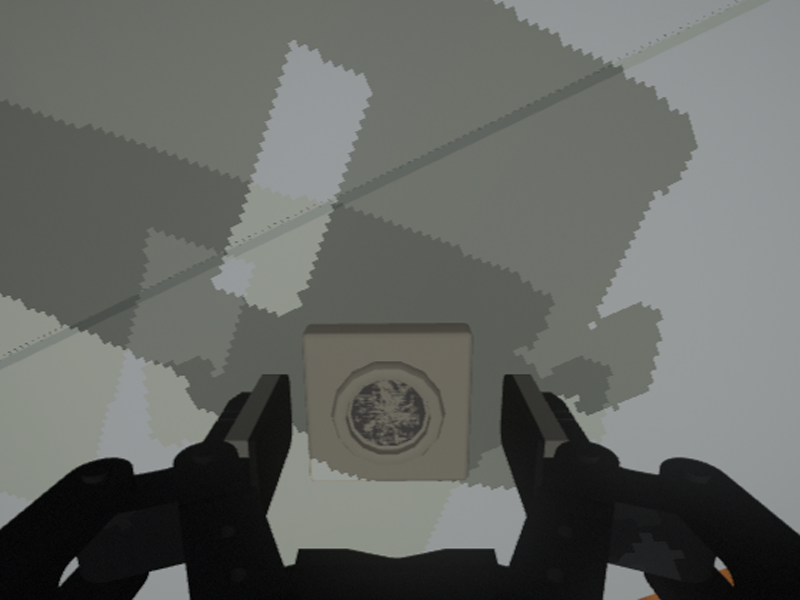

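The cassette (plate 304–472 across) sits between the pads at 290 and 502, about 2 mm off centre, so I'm closing and lifting.

{"fn": "move_arm", "kwargs": {
  "rows": [
    [0,-1,1,0,0,0,0.4],
    [0,-1,1,0,0,0,0.4],
    [0,-1,1,0,0,0,0.4],
    [0,-1,1,0,0,0,0.4],
    [0,-1,-40,0,0,0,0.4]
  ],
  "force": 25
}}

```text
t: 2.33
position: [0.4346, -0.3731, 0.0371]
tool_rot: [-0.003, 0.844, 0.537, -0.001]
contact_force: [0.4, 0.5, -0.6]
finger_gap: 0.045
finger_force: 26.1
```

{"fn": "move_arm", "kwargs": {
  "rows": [
    [0,0,-40,0,0,0,0.4],
    [0,0,-40,0,0,0,0.4]
  ]
}}

```text
t: 2.58
position: [0.4388, -0.3773, 0.0843]
tool_rot: [0.004, 0.844, 0.537, 0.001]
contact_force: [0.1, -0.1, -0.0]
finger_gap: 0.0455
finger_force: 26.1
```

```bash
python3 -c "
from h import *
def tray(c,yaw,p):
    a=np.radians(yaw);return c+np.array([[np.cos(a),-np.sin(a)],[np.sin(a),np.cos(a)]])@p
import numpy as np
for c,y,ps in((np.array([489,-162]),-3,[(0,-44),(-29,40),(23,40)]),(np.array([484,141]),-12,[(0,-23),(0,33)])):
    for p in ps: print(p,tray(c,y,np.array(p)))
p=tray(np.array([489,-162]),-3,np.array([0,-44]));go(p[0],p[1],80,87);d=snap('wrist','w3.png')"
```

```text
(0, -44) [ 486.69721793 -205.93969953]
(-29, 40) [ 462.13318174 -120.53707588]
(23, 40) [ 514.06191755 -123.2585456 ]
(0, -23) [479.21803111 118.50260518]
(0, 33) [490.8610858  173.27887082]
t 2.58 at [ 438.8 -377.3   84.3] row [175.5, -29.2, 3.5] [0.008, 0.005, -0.385] n 2.8
```

View pics/w3.png

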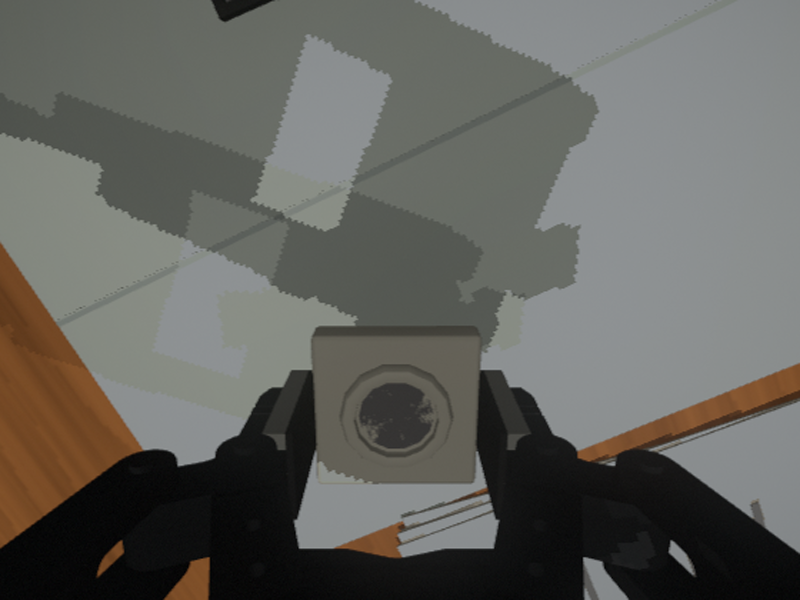

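The cassette is gripped level between the pads (plate 312–480, 325–483). Carrying it to the big compartment.

{"fn": "move_arm", "kwargs": {
  "rows": [
    [60,-10,0,0,0,-0.15,0.4],
    [118,-20,3,0,0,-0.28,0.4],
    [175,-29,3,0,0,-0.385,0.4],
    [175,-29,3,0,0,-0.385,0.4],
    [175,-29,3,0,0,-0.385,0.4]
  ]
}}

```text
t: 3.25
position: [0.4837, -0.2038, 0.0753]
tool_rot: [-0.001, 0.725, 0.689, -0.0]
contact_force: [0.1, 0.1, 0.4]
finger_gap: 0.0453
finger_force: 26.1
```

```bash
python3 -c "
from h import *;go(486.7,-206,2,87);d=snap('wrist','w4.png')"
```

```text
t 3.25 at [ 483.7 -203.8   75.3] row [-2.1, 3.3, 73.3] [-0.002, -0.001, 0.001] n 1.2
```

View pics/w4.png

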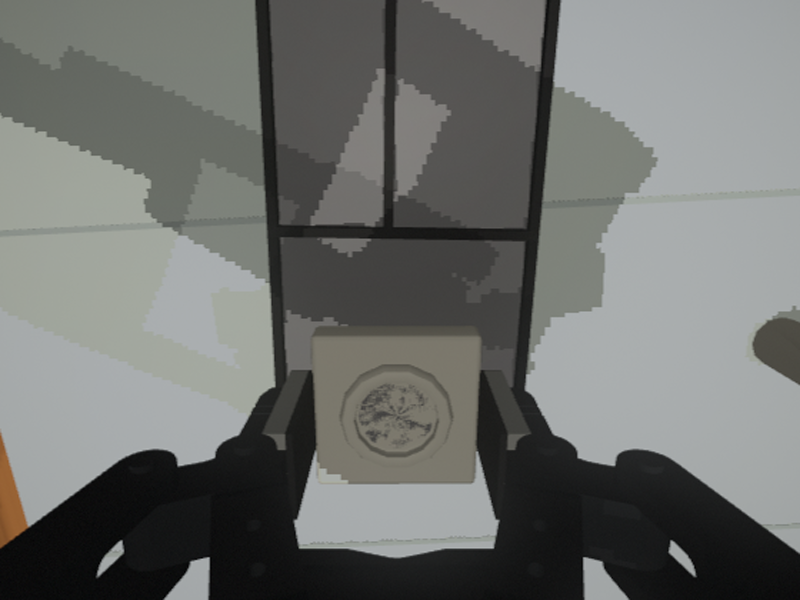

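Here the tray is under the cassette with the narrow compartment at left. The ridge meets the rims at (277,232) and (530,235), and the inner ridge meets it at (390,233).

```bash
cat >> h.py <<'E'
def tr(c,yaw,p):
    a=np.radians(yaw);return np.array(c)+np.array([[np.cos(a),-np.sin(a)],[np.sin(a),np.cos(a)]])@np.array(p)
E
python3 -c "
from h import *
A=wl((274,232),.007);B=wl((532,235),.007);d=B-A;y=np.degrees(np.arctan2(d[1],d[0]));print(A,B,np.linalg.norm(d),y)
c=(A+B)/2-tr([0,0],y,(0,-4));print(c)
C=wl((262,10),.007);D=wl((554,10),.007);print(C,D,np.linalg.norm(C-D))
e=(C+D)/2-(A+B)/2;print(np.degrees(np.arctan2(e[1],e[0]))-90)
for p in((0,-44),(-29,40),(23,40)):print(tr(c,y,p))
p=tr(c,y,(0,-44));go(p[0],p[1],2.5,90+y)
"
```

```text
[ 437.92539471 -165.32533147] [ 539.75333252 -171.73058772] 102.02919301321549 -3.5993192865404904
[ 489.09047827 -164.53584969]
[442.79830632 -86.51639528] [545.89002943 -91.8271713 ] 103.22842494687698
-3.9681549721468485
[ 486.32821713 -208.44905856]
[ 462.658828   -122.79416951]
[ 514.55625667 -126.05865995]
t 3.3 at [ 483.8 -204.5   75.6] row [-3.8, 2.9, 73.1] [-0.001, -0.0, 0.01] n 1.2
```

{"fn": "move_arm", "kwargs": {
  "rows": [
    [-4,3,45,0,0,0.01,0.4],
    [-4,3,65,0,0,0.01,0.4],
    [-4,3,72,0,0,0.01,0.4],
    [-4,3,73,0,0,0.01,0.4],
    [-4,3,73.5,0,0,0.01,0.4]
  ]
}}

```text
t: 3.92
position: [0.4877, -0.2093, 0.0037]
tool_rot: [0.001, 0.729, 0.685, 0.0]
contact_force: [-0.2, 0.3, 0.0]
finger_gap: 0.0449
finger_force: 26.4
```

```bash
python3 -c "
from h import *;go(486.3,-208.4,2,86.3);from bench import readout;print(readout.get_obs()['contact_force'])"
```

```text
t 3.92 at [ 487.7 -209.3    3.7] row [0.8, -1.5, 1.7] [0.002, 0.001, 0.002] n 0.0
[-0.20428153  0.27434764  0.01087403]
```

{"fn": "move_arm", "kwargs": {
  "rows": [
    [0,0,2,0,0,0,0.4],
    [0,0,2,0,0,0,0.4],
    [0,0,2,0,0,0,0.6],
    [0,0,2,0,0,0,0.65],
    [0,0,2,0,0,0,0.65]
  ]
}}

```text
t: 4.55
position: [0.4871, -0.2083, 0.0008]
tool_rot: [-0.0, 0.729, 0.685, 0.0]
contact_force: [0.6, 0.0, -0.3]
finger_gap: 0.0554
finger_force: 0.0
```

{"fn": "move_arm", "kwargs": {
  "rows": [
    [0,0,-30,0,0,0,0.65],
    [0,0,-90,0,0,0,0.7],
    [0,0,-120,0,0,0,0.7],
    [0,0,-120,0,0,0,0.7]
  ]
}}

```text
t: 5.05
position: [0.4892, -0.2095, 0.1244]
tool_rot: [0.003, 0.729, 0.685, 0.001]
contact_force: [0.8, -1.1, -0.7]
finger_gap: 0.06
finger_force: 0.0
```

```bash
python3 -c "
from h import *
a=wl.__defaults__
go(640,-15,120,0)
L=np.array([[654.4,-20.5],[612.6,-5.1]]);e=L[0]-L[1];print(np.degrees(np.arctan2(e[1],e[0])))"
```

```text
t 5.05 at [ 489.2 -209.5  124.4] row [203.4, 138.5, 4.7] [0.007, -0.002, 1.509] n 8.1
-20.224859431168102
```

```bash
python3 -c "
from h import *
from bench import readout;print(readout.get_obs()['joint_pos'])
go(637,-14,110,160)"
```

```text
[-5.05505736e-01 -4.85599090e-02  2.01456173e+00  1.72178900e-05
  1.16883700e+00 -4.43594522e-01]
t 5.05 at [ 489.2 -209.5  124.4] row [204.3, 135.4, 14.6] [0.003, 0.006, -1.284] n 6.9
```

{"fn": "move_arm", "kwargs": {
  "rows": [
    [50,33,4,0,0,-0.18,0.7],
    [100,66,8,0,0,-0.37,0.7],
    [150,99,11,0,0,-0.55,0.7],
    [200,133,14,0,0,-0.74,0.6],
    [204,135,14,0,0,-0.92,0.6]
  ]
}}

```text
t: 5.68
position: [0.6349, -0.0097, 0.1042]
tool_rot: [-0.002, 0.344, 0.939, -0.0]
contact_force: [-0.5, -1.0, 0.1]
finger_gap: 0.051
finger_force: 0.0
```

{"fn": "move_arm", "kwargs": {
  "rows": [
    [0,0,0,0,0,-0.18,0.6],
    [0,0,0,0,0,-0.36,0.6],
    [0,0,0,0,0,-0.36,0.6]
  ]
}}

```text
t: 6.05
position: [0.6334, -0.0129, 0.1047]
tool_rot: [-0.002, 0.176, 0.984, -0.0]
contact_force: [-0.4, 0.3, -0.4]
finger_gap: 0.0517
finger_force: 0.0
```

```bash
python3 -c "
from h import *
go(637,-14,110,160);d=snap('wrist','w5.png')"
```

```text
t 6.05 at [633.4 -12.9 104.7] row [-3.8, 0.3, -5.3] [-0.001, -0.003, -0.006] n 0.1
```

View pics/w5.png

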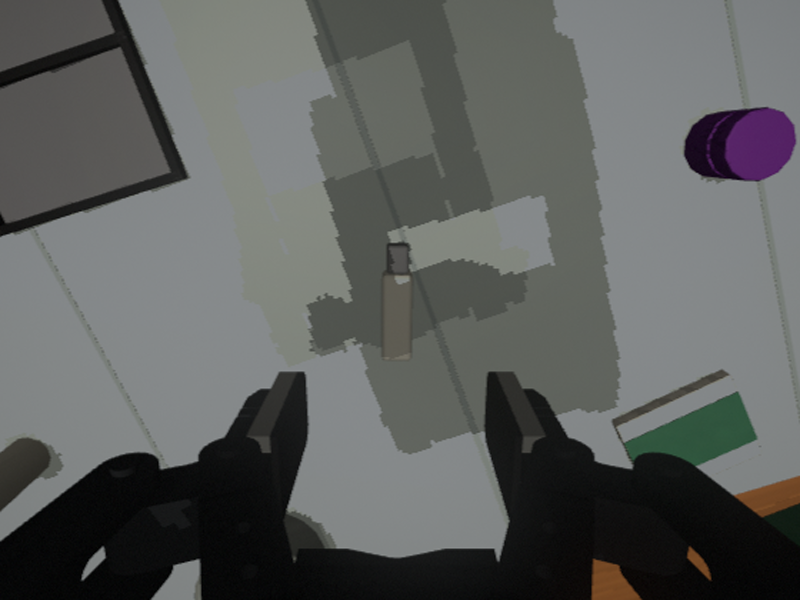

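The lancet body runs from (398,275) to (397,358), with the cap above it at (398,258). It lies along the tool x axis.

```bash
python3 -c "
from h import *
a=wl((398.5,275),.014);b=wl((397,358),.014);print(a,b,np.linalg.norm(a-b),np.degrees(np.arctan2(*(a-b)[::-1])))
c=(a+b)/2;go(c[0],c[1],3,160);print(c)"
```

```text
[620.90593876  -8.03844643] [658.19676107 -22.53289932] 40.00868147227016 158.75954960608655
t 6.1 at [633.5 -13.  105. ] row [-6.7, 0.0, 102.0] [-0.001, -0.003, -0.007] n 1.6
[639.55134991 -15.28567288]
```

{"fn": "move_arm", "kwargs": {
  "rows": [
    [-7,0,45,0,0,0,0.5],
    [-7,0,85,0,0,0,0.5],
    [-7,0,99,0,0,0,0.5],
    [-7,0,100,0,0,0,0.5],
    [-7,0,100,0,0,0,0.4]
  ]
}}

```text
t: 6.72
position: [0.6425, -0.0157, 0.0087]
tool_rot: [0.001, 0.176, 0.984, 0.0]
contact_force: [-0.1, -0.2, 0.3]
finger_gap: 0.0342
finger_force: 0.0
```

{"fn": "move_arm", "kwargs": {
  "rows": [
    [0,0,0,0,0,0,0.05],
    [0,0,0,0,0,0,0.05],
    [0,0,0,0,0,0,0.05],
    [0,0,0,0,0,0,0.05],
    [0,0,0,0,0,0,0.05]
  ]
}}

```text
t: 7.35
position: [0.6426, -0.0157, 0.009]
tool_rot: [0.002, 0.176, 0.984, 0.0]
contact_force: [-0.4, 0.1, 5.0]
finger_gap: 0.0128
finger_force: 27.3
```

```bash
python3 -c "
from h import *
go(639.6,-15.3,5,160)
from bench import readout;o=readout.get_obs();print(o['finger_gap'],o['finger_force'])"
```

```text
t 7.35 at [642.6 -15.7   9. ] row [3.0, -0.7, 4.0] [0.001, 0.003, -0.004] n 0.1
0.0128147920026073 27.284916937351227
```

{"fn": "move_arm", "kwargs": {
  "rows": [
    [0,0,0,0,0,0,0.35],
    [0,0,0,0,0,0,0.35],
    [2,0,4,0,0,0,0.35],
    [2,0,4,0,0,0,0.3],
    [2,0,4,0,0,0,0.05]
  ]
}}

```text
t: 7.98
position: [0.6391, -0.0148, 0.0027]
tool_rot: [-0.0, 0.175, 0.984, -0.0]
contact_force: [0.1, -0.2, -0.5]
finger_gap: 0.013
finger_force: 28.8
```

{"fn": "move_arm", "kwargs": {
  "rows": [
    [0,0,0,0,0,0,0.05],
    [0,0,0,0,0,0,0.05],
    [0,0,0,0,0,0,0.05]
  ]
}}

```text
t: 8.35
position: [0.6392, -0.0149, 0.0029]
tool_rot: [-0.0, 0.176, 0.984, -0.0]
contact_force: [-0.9, -0.0, -0.2]
finger_gap: 0.0131
finger_force: 28.8
```

{"fn": "move_arm", "kwargs": {
  "rows": [
    [0,0,-25,0,0,0,0.05],
    [0,0,-60,0,0,0,0.05],
    [0,0,-60,0,0,0,0.05]
  ]
}}

```text
t: 8.72
position: [0.642, -0.0152, 0.0668]
tool_rot: [0.004, 0.175, 0.984, 0.0]
contact_force: [-0.6, 0.4, -0.3]
finger_gap: 0.0132
finger_force: 28.8
```

```bash
python3 -c "
from h import *
p=tr((489,-164.5),-3.7,(-29,45));go(p[0],p[1],65,86.3);print(p);d=snap('wrist','w6.png')"
```

```text
t 8.72 at [642.  -15.2  66.8] row [132.6, -158.1, 0.6] [0.006, 0.005, 1.283] n 6.9
[ 462.96440094 -117.72236024]
```

View pics/w6.png

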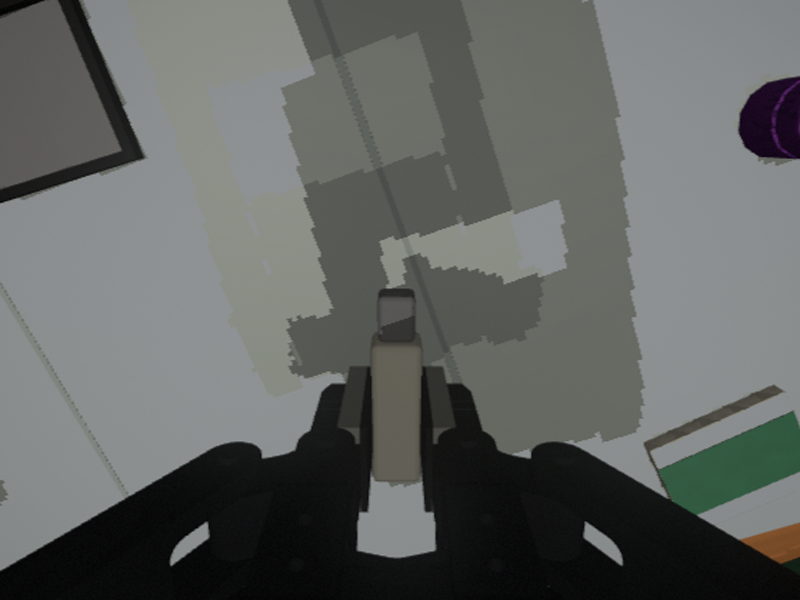

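The lancet is held level, white body between the pads, cap forward at (397,315).

{"fn": "move_arm", "kwargs": {
  "rows": [
    [30,-35,-8,0,0,0.18,0.05],
    [60,-70,-8,0,0,0.37,0.05],
    [90,-106,-8,0,0,0.55,0.05],
    [120,-140,-8,0,0,0.74,0.05],
    [137,-168,-8,0,0,0.92,0.05]
  ]
}}

```text
t: 9.4
position: [0.4497, -0.1251, 0.0689]
tool_rot: [-0.002, 0.597, 0.802, -0.0]
contact_force: [0.7, 0.3, -0.3]
finger_gap: 0.0131
finger_force: 28.8
```

{"fn": "move_arm", "kwargs": {
  "rows": [
    [0,0,0,0,0,0.18,0.05],
    [0,0,0,0,0,0.36,0.05],
    [0,0,0,0,0,0.36,0.05]
  ]
}}

```text
t: 9.78
position: [0.4516, -0.1249, 0.0696]
tool_rot: [-0.001, 0.728, 0.686, -0.001]
contact_force: [-0.1, 0.0, 1.1]
finger_gap: 0.013
finger_force: 28.8
```

```bash
python3 -c "
from h import *
p=tr((489,-164.5),-3.7,(-29,33.5));print(p);go(p[0],p[1],5.5,86.3)"
```

```text
[ 462.2222794  -129.19838985]
t 9.78 at [ 451.6 -124.9   69.6] row [-3.7, 11.0, 64.0] [-0.002, -0.001, 0.004] n 1.0
```

{"fn": "move_arm", "kwargs": {
  "rows": [
    [-4,11,10,0,0,0,0.05],
    [-4,11,40,0,0,0,0.05],
    [-4,11,55,0,0,0,0.05],
    [-4,11,60,0,0,0,0.05],
    [-4,11,60,0,0,0,0.05]
  ]
}}

```text
t: 10.4
position: [0.4633, -0.1298, 0.0109]
tool_rot: [-0.0, 0.728, 0.685, -0.0]
contact_force: [-0.1, -0.1, -0.7]
finger_gap: 0.0134
finger_force: 28.8
```

```bash
python3 -c "
from h import *
go(462.2,-129.2,4.5,86.3);d=snap('wrist','w7.png')"
```

```text
t 10.4 at [ 463.3 -129.8   10.9] row [0.5, -1.2, 6.4] [-0.0, -0.0, 0.003] n 0.1
```

View pics/w7.png

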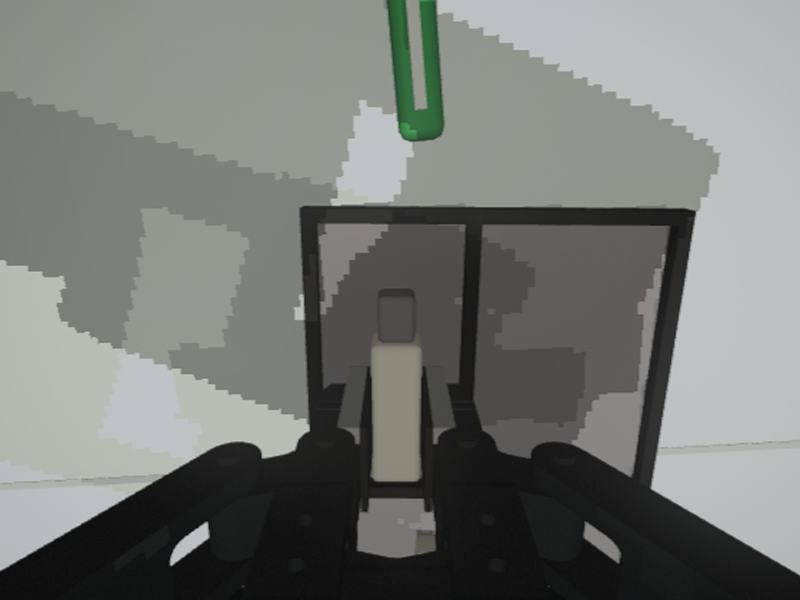

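Lancet centred in the narrow compartment (walls at 312 and 470, body 372–422). Lowering and releasing.

{"fn": "move_arm", "kwargs": {
  "rows": [
    [0,0,3,0,0,0,0.05],
    [0,0,5,0,0,0,0.05],
    [0,0,6,0,0,0,0.05],
    [0,0,6,0,0,0,0.05]
  ]
}}

```text
t: 10.95
position: [0.4633, -0.1299, 0.0049]
tool_rot: [-0.0, 0.729, 0.685, -0.0]
contact_force: [0.7, -0.2, -0.3]
finger_gap: 0.0131
finger_force: 28.8
```

{"fn": "move_arm", "kwargs": {
  "rows": [
    [0,0,0,0,0,0,0.25],
    [0,0,0,0,0,0,0.3],
    [0,0,-15,0,0,0,0.3],
    [0,0,-60,0,0,0,0.35],
    [0,0,-120,0,0,0,0.5]
  ]
}}

```text
t: 11.58
position: [0.4623, -0.1295, 0.1258]
tool_rot: [-0.001, 0.729, 0.685, -0.001]
contact_force: [0.4, -0.3, 0.2]
finger_gap: 0.0428
finger_force: 0.0
```

```bash
python3 -c "
from h import *
go(648,210,150,86);from bench import readout;print(readout.get_obs()['joint_pos'])"
```

```text
t 11.57 at [ 462.3 -129.5  125.8] row [350.4, 164.2, -24.3] [-0.002, -0.001, 0.008] n 6.2
[-3.84953987e-01 -1.67102150e-01  2.12008587e+00  5.65302440e-05
  1.19113559e+00 -3.22883478e-01]
```

{"fn": "move_arm", "kwargs": {
  "rows": [
    [55,26,-4,0,0,0,0.6],
    [110,52,-8,0,0,0,0.6],
    [166,78,-12,0,0,0,0.6],
    [222,104,-16,0,0,0,0.6],
    [276,130,-20,0,0,0,0.6]
  ]
}}

```text
t: 12.2
position: [0.6113, 0.1396, 0.1466]
tool_rot: [0.001, 0.729, 0.685, 0.001]
contact_force: [0.1, -0.7, 0.5]
finger_gap: 0.051
finger_force: 0.0
```

{"fn": "move_arm", "kwargs": {
  "rows": [
    [50,24,0,0,0,0,0.6],
    [70,33,0,0,0,0,0.6],
    [70,33,0,0,0,0,0.6],
    [70,33,0,0,0,0,0.6]
  ]
}}

```text
t: 12.7
position: [0.6472, 0.2047, 0.1454]
tool_rot: [0.0, 0.729, 0.685, -0.0]
contact_force: [0.5, -0.1, -0.4]
finger_gap: 0.051
finger_force: 0.0
```

```bash
python3 -c "
from h import *
go(648,210,150,86);snap('wrist','w8.png')"
```

```text
t 12.7 at [647.2 204.7 145.4] row [5.3, 0.5, -4.6] [0.0, 0.0, 0.008] n 0.1
```

View pics/w8.png

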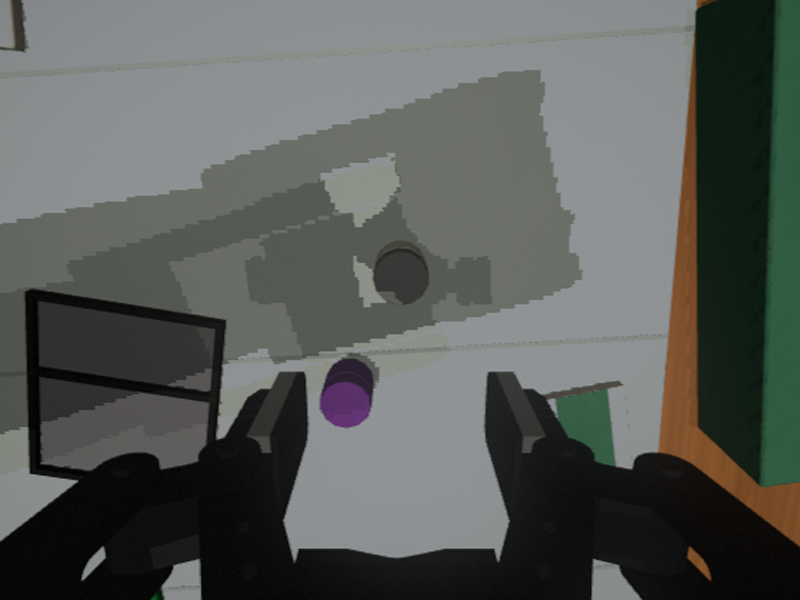

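The jar's grey cap is at (401,276). The purple one at (347,402) is left alone. Tray two is at lower left, with corners (28,291), (225,321) and (32,473).

```bash
python3 -c "
from h import *
c=wl((401,276),.032);print(c,np.linalg.norm(wl((374,276),.032)-wl((429,276),.032)))
A=wl((28,291),.007);B=wl((225,321),.007);C=wl((32,473),.007)
print(A,B,C,np.linalg.norm(A-B),np.linalg.norm(A-C));e=B-A;y=np.degrees(np.arctan2(e[1],e[0]));e=A-C;print(y,np.degrees(np.arctan2(e[1],e[0]))-90,tr((B+C)/2,0,(0,0)))
go(c[0],c[1],14,86.3)"
```

```text
[650.84471239 211.31623566] 27.024359358105666
[447.90584782 209.29292797] [552.10479475 185.53357713] [421.12419041  96.64365892] 106.87341715075824 115.7890970361357
-12.844923505263372 -13.373436784679114 [486.61449258 141.08861802]
t 12.75 at [647.2 204.4 145.3] row [7.2, 3.2, 131.3] [0.0, 0.0, 0.002] n 2.1
```

{"fn": "move_arm", "kwargs": {
  "rows": [
    [7,3,45,0,0,0,0.6],
    [7,3,90,0,0,0,0.6],
    [7,3,125,0,0,0,0.6],
    [7,3,135,0,0,0,0.6],
    [7,3,135,0,0,0,0.6]
  ]
}}

```text
t: 13.38
position: [0.6508, 0.2114, 0.0102]
tool_rot: [-0.0, 0.729, 0.685, -0.0]
contact_force: [1.0, -0.4, -0.1]
finger_gap: 0.0517
finger_force: 0.0
```

{"fn": "move_arm", "kwargs": {
  "rows": [
    [0,0,0,0,0,0,0.4],
    [0,0,0,0,0,0,0.2],
    [0,0,0,0,0,0,0.2],
    [0,0,0,0,0,0,0.2],
    [0,0,0,0,0,0,0.2]
  ]
}}

```text
t: 14.0
position: [0.6526, 0.2124, 0.0126]
tool_rot: [0.001, 0.729, 0.685, 0.002]
contact_force: [-1.3, -0.5, 6.3]
finger_gap: 0.0266
finger_force: 24.7
```

{"fn": "move_arm", "kwargs": {
  "rows": [
    [0,0,-20,0,0,0,0.2],
    [0,0,-60,0,0,0,0.2],
    [0,0,-70,0,0,0,0.2]
  ]
}}

```text
t: 14.38
position: [0.6533, 0.2129, 0.0846]
tool_rot: [0.002, 0.729, 0.685, 0.003]
contact_force: [-0.2, 1.1, -0.5]
finger_gap: 0.0267
finger_force: 24.8
```

```bash
python3 -c "
from h import *
p=tr((489,-164.5),-3.7,(23,40));go(p[0],p[1],80,86.3);print(p)"
```

```text
t 14.38 at [653.3 212.9  84.6] row [-346.9, -117.6, 3.1] [0.007, -0.002, 0.003] n 5.9
[ 514.53335155 -126.06761836]
```

{"fn": "move_arm", "kwargs": {
  "rows": [
    [-58,-20,-5,0,0,0,0.2],
    [-116,-40,-5,0,0,0,0.2],
    [-174,-59,-5,0,0,0,0.2],
    [-232,-79,-5,0,0,0,0.2],
    [-290,-98,-5,0,0,0,0.2]
  ]
}}

```text
t: 15.0
position: [0.5338, -0.0726, 0.0846]
tool_rot: [-0.0, 0.729, 0.685, -0.0]
contact_force: [0.1, -1.5, 0.4]
finger_gap: 0.0264
finger_force: 24.8
```

{"fn": "move_arm", "kwargs": {
  "rows": [
    [-40,-14,0,0,0,0,0.2],
    [-57,-20,0,0,0,0,0.2],
    [-57,-20,0,0,0,0,0.2]
  ]
}}

```text
t: 15.38
position: [0.5114, -0.1272, 0.0847]
tool_rot: [-0.0, 0.729, 0.684, 0.0]
contact_force: [0.2, 0.1, -0.8]
finger_gap: 0.0264
finger_force: 24.8
```

```bash
python3 -c "
from h import *
go(514.5,-126,14.5,86.3);snap('wrist','w9.png')"
```

```text
t 15.38 at [ 511.4 -127.2   84.7] row [1.4, 3.1, 70.2] [-0.0, -0.0, 0.001] n 1.1
```

View pics/w9.png

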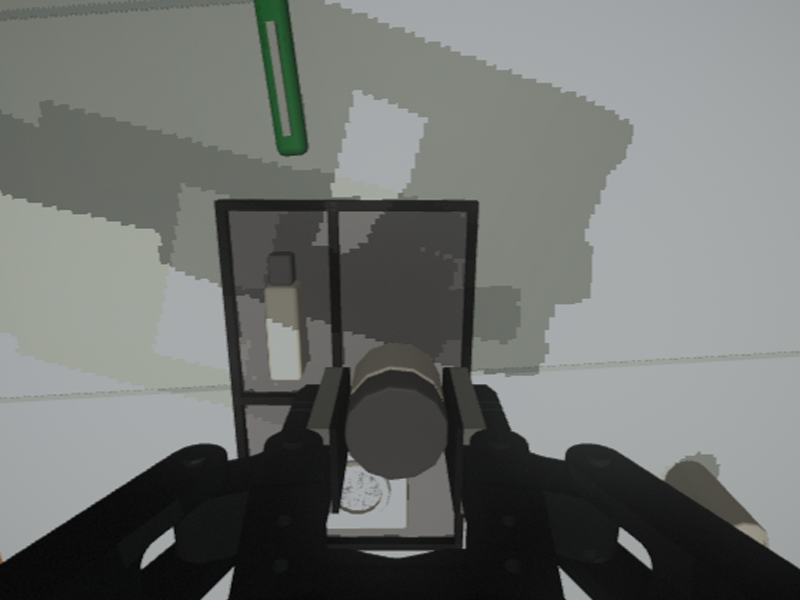

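The lancet (body 266–300, 285–380) lies inside its compartment. The jar is held upright at (397,410), and the cassette is visible beneath in the big one.

{"fn": "move_arm", "kwargs": {
  "rows": [
    [2,3,40,0,0,0,0.2],
    [2,3,60,0,0,0,0.2],
    [2,3,66,0,0,0,0.2],
    [2,3,66,0,0,0,0.2],
    [2,3,66,0,0,0,0.2]
  ]
}}

```text
t: 16.05
position: [0.5159, -0.125, 0.0202]
tool_rot: [0.001, 0.728, 0.685, 0.001]
contact_force: [0.3, -0.3, 0.2]
finger_gap: 0.0268
finger_force: 24.8
```

```bash
python3 -c "
from h import *
go(514.5,-126,14,86.3)"
```

```text
t 16.05 at [ 515.9 -125.    20.2] row [-1.1, -1.4, 6.2] [0.002, 0.001, 0.003] n 0.1
```

{"fn": "move_arm", "kwargs": {
  "rows": [
    [-1,-1,3,0,0,0,0.2],
    [-1,-1,5,0,0,0,0.2],
    [-1,-1,5.5,0,0,0,0.2],
    [-1,-1,5.5,0,0,0,0.2]
  ]
}}

```text
t: 16.55
position: [0.514, -0.1262, 0.0146]
tool_rot: [0.0, 0.729, 0.685, 0.0]
contact_force: [-3.4, 2.0, 6.3]
finger_gap: 0.0265
finger_force: 25.4
```

Contact of 6 N, so the jar is on the floor. Releasing.

{"fn": "move_arm", "kwargs": {
  "rows": [
    [0,0,0,0,0,0,0.4],
    [0,0,0,0,0,0,0.45],
    [0,0,0,0,0,0,0.5],
    [0,0,-30,0,0,0,0.5],
    [0,0,-80,0,0,0,0.5]
  ]
}}

```text
t: 17.18
position: [0.5118, -0.1253, 0.0919]
tool_rot: [-0.002, 0.729, 0.685, -0.001]
contact_force: [0.9, 0.4, -0.4]
finger_gap: 0.0426
finger_force: 0.0
```

{"fn": "move_arm", "kwargs": {
  "rows": [
    [0,0,-40,0,0,0,0.6],
    [0,0,-60,0,0,0,0.6]
  ]
}}

```text
t: 17.42
position: [0.5148, -0.1264, 0.1561]
tool_rot: [0.002, 0.729, 0.685, 0.001]
contact_force: [-0.2, -0.6, -0.4]
finger_gap: 0.0511
finger_force: 0.0
```

```bash
python3 -c "
from h import *
go(648,-221,160,86.3)"
```

```text
t 17.43 at [ 514.8 -126.4  156.1] row [-86.2, 138.8, -3.3] [0.004, 0.001, 0.003] n 2.6
```

{"fn": "move_arm", "kwargs": {
  "rows": [
    [-30,50,0,0,0,0,0.6],
    [-60,98,-3,0,0,0,0.6],
    [-86,139,-3,0,0,0,0.6],
    [-86,139,-3,0,0,0,0.6],
    [-86,139,-3,0,0,0,0.6]
  ]
}}

```text
t: 18.05
position: [0.6461, -0.2199, 0.1546]
tool_rot: [-0.002, 0.729, 0.685, -0.001]
contact_force: [-0.6, 0.1, -0.4]
finger_gap: 0.051
finger_force: 0.0
```

```bash
python3 -c "
from h import *
go(648,-221,160,86.3);snap('wrist','w10.png')"
```

```text
t 18.05 at [ 646.1 -219.9  154.6] row [-1.0, 2.0, -5.4] [-0.003, -0.001, 0.002] n 0.1
```

View pics/w10.png

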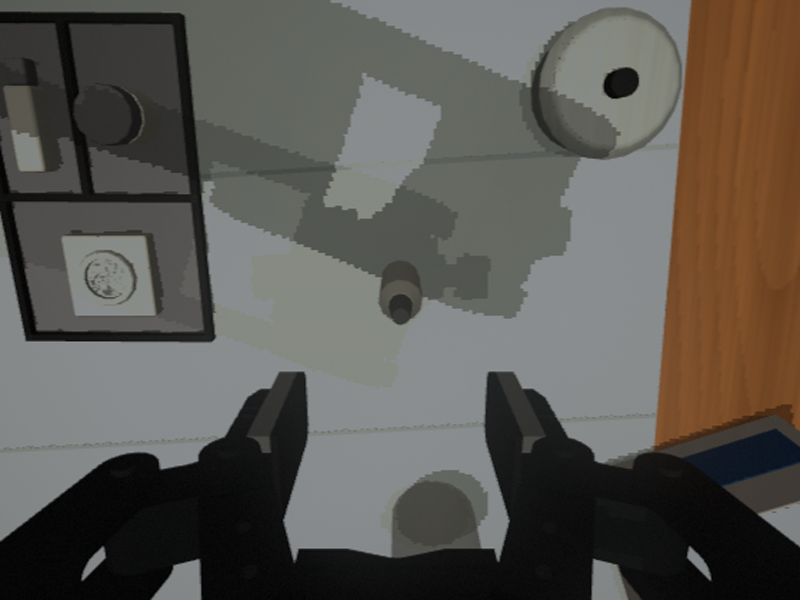

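All three things sit correctly in tray three: lancet (25,120), jar (108,112), cassette (110,277). The bottle's nozzle tip is at (401,312) and its base near (400,268); the sanitiser is at (437,515).

```bash
python3 -c "
from h import *
print('nozzle',wl((401,308),.07),'base back edge',wl((400,261),.0),'sanit base',wl((437,500),.0),'jar',wl((105,112),.034))
c=wl((401,308),.07);go(c[0],c[1],24,86.3);from bench import readout;print(readout.get_obs()['joint_pos'])
import pickle
d=pickle.load(open('top.pkl','rb'))
for f in ((620,305),):print('top sanit base?',wl(f,0,d))"
```

```text
nozzle [ 648.7140957  -220.53412559] base back edge [ 648.99219399 -214.59427804] sanit base [ 663.51257286 -374.25561953] jar [ 516.68683147 -128.15964812]
t 18.1 at [ 646.  -219.6  155.2] row [-0.9, 3.1, 131.2] [-0.002, -0.001, 0.003] n 2.1
[-4.06431833e-01  2.48658293e-01  1.63838382e+00  1.34544903e-04
  1.25695799e+00 -3.44752339e-01]
top sanit base? [ 654.3725333  -376.59796865]
```

{"fn": "move_arm", "kwargs": {
  "rows": [
    [-2,3,40,0,0,0,0.6],
    [-2,3,80,0,0,0,0.6],
    [-2,3,115,0,0,0,0.6],
    [-2,3,133,0,0,0,0.6],
    [-2,3,133,0,0,0,0.6]
  ]
}}

```text
t: 18.73
position: [0.6486, -0.2217, 0.0222]
tool_rot: [-0.001, 0.729, 0.685, -0.001]
contact_force: [0.5, -1.5, 0.4]
finger_gap: 0.0515
finger_force: 0.0
```

```bash
python3 -c "
from h import *
go(649,-222,20,86.3)"
```

```text
t 18.73 at [ 648.6 -221.7   22.2] row [-0.3, 0.4, 2.2] [-0.003, -0.001, 0.003] n 0.0
```

{"fn": "move_arm", "kwargs": {
  "rows": [
    [0,0,1,0,0,0,0.5],
    [0,0,1,0,0,0,0.4],
    [0,0,1,0,0,0,0.3],
    [0,0,1,0,0,0,0.2],
    [0,0,1,0,0,0,0.12]
  ],
  "force": 22
}}

```text
t: 19.35
position: [0.6506, -0.2229, 0.0235]
tool_rot: [0.001, 0.729, 0.685, 0.0]
contact_force: [0.4, -0.6, 3.5]
finger_gap: 0.021
finger_force: 22.7
```

{"fn": "move_arm", "kwargs": {
  "rows": [
    [0,0,0,0,0,0,0.12],
    [0,0,0,0,0,0,0.12],
    [0,0,0,0,0,0,0.12]
  ]
}}

```text
t: 19.73
position: [0.6506, -0.223, 0.0235]
tool_rot: [0.001, 0.729, 0.685, 0.0]
contact_force: [-1.1, 0.1, 5.7]
finger_gap: 0.0211
finger_force: 22.8
```

{"fn": "move_arm", "kwargs": {
  "rows": [
    [0,0,-15,0,0,0,0.12],
    [0,0,-45,0,0,0,0.12],
    [0,0,-75,0,0,0,0.12],
    [0,0,-75,0,0,0,0.12]
  ]
}}

```text
t: 20.23
position: [0.652, -0.2234, 0.1012]
tool_rot: [0.003, 0.729, 0.685, 0.001]
contact_force: [0.5, 0.5, -0.0]
finger_gap: 0.021
finger_force: 22.3
```

```bash
python3 -c "
from h import *
p=tr((485.5,141),-13,(0,33));print(p);go(p[0],p[1],95,86.3)"
```

```text
[492.92338479 173.15421214]
t 20.23 at [ 652.  -223.4  101.2] row [386.0, -183.3, 4.3] [0.006, 0.002, 0.003] n 6.8
```

{"fn": "move_arm", "kwargs": {
  "rows": [
    [50,-24,0,0,0,0,0.12],
    [105,-50,0,0,0,0,0.12],
    [160,-76,0,0,0,0,0.12],
    [215,-102,0,0,0,0,0.12],
    [270,-128,0,0,0,0,0.12]
  ]
}}

```text
t: 20.85
position: [0.537, 0.0564, 0.0959]
tool_rot: [-0.001, 0.729, 0.685, -0.001]
contact_force: [1.4, 0.6, 0.2]
finger_gap: 0.0208
finger_force: 22.3
```

{"fn": "move_arm", "kwargs": {
  "rows": [
    [50,-24,0,0,0,0,0.12],
    [95,-45,0,0,0,0,0.12],
    [116,-55,2,0,0,0,0.12],
    [116,-55,2,0,0,0,0.12],
    [116,-55,2,0,0,0,0.12]
  ]
}}

```text
t: 21.48
position: [0.491, 0.1734, 0.0946]
tool_rot: [-0.0, 0.729, 0.685, -0.001]
contact_force: [0.4, 0.2, 0.1]
finger_gap: 0.0215
finger_force: 22.3
```

```bash
python3 -c "
from h import *
go(493,173,25.5,86.3)
d=snap('wrist','w11.png')"
```

```text
t 21.48 at [491.  173.4  94.6] row [-0.2, 2.1, 69.1] [-0.001, 0.001, 0.002] n 1.1
```

{"fn": "move_arm", "kwargs": {
  "rows": [
    [0,2,30,0,0,0,0.12],
    [0,2,52,0,0,0,0.12],
    [0,2,64,0,0,0,0.12],
    [0,2,64,0,0,0,0.12],
    [0,2,64,0,0,0,0.12]
  ]
}}

```text
t: 22.15
position: [0.4942, 0.1738, 0.0324]
tool_rot: [0.0, 0.729, 0.685, 0.001]
contact_force: [-0.6, 1.0, -0.7]
finger_gap: 0.0204
finger_force: 22.3
```

```bash
python3 -c "
from h import *
go(493,173,25.5,86.3)"
```

```text
t 22.15 at [494.2 173.8  32.4] row [-0.9, -1.1, 6.9] [0.002, -0.001, 0.002] n 0.1
```

{"fn": "move_arm", "kwargs": {
  "rows": [
    [0,-1,3,0,0,0,0.12],
    [0,-1,5,0,0,0,0.12],
    [0,-1,6.5,0,0,0,0.12],
    [0,-1,6.5,0,0,0,0.12]
  ]
}}

```text
t: 22.65
position: [0.4924, 0.1741, 0.0255]
tool_rot: [-0.0, 0.729, 0.685, 0.0]
contact_force: [-1.0, 1.0, 4.6]
finger_gap: 0.021
finger_force: 22.9
```

{"fn": "move_arm", "kwargs": {
  "rows": [
    [0,0,0,0,0,0,0.3],
    [0,0,0,0,0,0,0.45],
    [0,0,0,0,0,0,0.55],
    [0,0,0,0,0,0,0.55],
    [0,0,-40,0,0,0,0.55]
  ]
}}

```text
t: 23.28
position: [0.4891, 0.1731, 0.0618]
tool_rot: [-0.002, 0.729, 0.685, -0.004]
contact_force: [-0.0, 0.7, -0.7]
finger_gap: 0.0474
finger_force: 0.0
```

{"fn": "move_arm", "kwargs": {
  "rows": [
    [0,0,-50,0,0,0,0.55],
    [0,0,-85,0,0,0,0.55],
    [0,0,-85,0,0,0,0.55]
  ]
}}

```text
t: 23.65
position: [0.4946, 0.1745, 0.154]
tool_rot: [0.002, 0.729, 0.685, 0.003]
contact_force: [-0.9, -0.4, 1.0]
finger_gap: 0.0471
finger_force: 0.0
```

```bash
python3 -c "
from h import *
go(440,345,150,-8)
from bench import readout;print(readout.get_obs()['joint_pos'])"
```

```text
t 23.65 at [494.6 174.5 154. ] row [166.8, -65.1, 3.9] [0.004, -0.008, 1.648] n 8.8
[ 2.36806636e-01 -9.83425828e-02  2.00827219e+00 -7.58548797e-07
  1.22397157e+00  2.98797569e-01]
```

```bash
python3 -c "
from h import *
go(438,348,150,172)"
```

```text
t 23.65 at [494.6 174.5 154. ] row [169.6, -67.3, 3.9] [0.008, 0.004, -1.493] n 8.0
```

{"fn": "move_arm", "kwargs": {
  "rows": [
    [45,-18,0,0,0,-0.18,0.55],
    [90,-36,0,0,0,-0.37,0.55],
    [135,-54,2,0,0,-0.55,0.55],
    [170,-67,4,0,0,-0.74,0.55],
    [170,-67,4,0,0,-0.92,0.55]
  ]
}}

```text
t: 24.28
position: [0.434, 0.3493, 0.1437]
tool_rot: [-0.001, 0.344, 0.939, -0.001]
contact_force: [-0.7, -0.3, -1.1]
finger_gap: 0.0471
finger_force: 0.0
```

{"fn": "move_arm", "kwargs": {
  "rows": [
    [0,0,0,0,0,-0.18,0.55],
    [0,0,0,0,0,-0.37,0.55],
    [0,0,0,0,0,-0.57,0.55],
    [0,0,0,0,0,-0.57,0.55],
    [0,0,0,0,0,-0.57,0.55]
  ]
}}

```text
t: 24.9
position: [0.4355, 0.3474, 0.1449]
tool_rot: [-0.001, 0.073, 0.997, -0.0]
contact_force: [-0.7, 0.4, -0.0]
finger_gap: 0.0469
finger_force: 0.0
```

```bash
python3 -c "
from h import *
go(438,348,150,172)
d=snap('wrist','w12.png')"
```

```text
t 24.9 at [435.5 347.4 144.9] row [-2.4, 0.9, -5.1] [-0.001, -0.001, -0.006] n 0.1
```

View pics/w12.png

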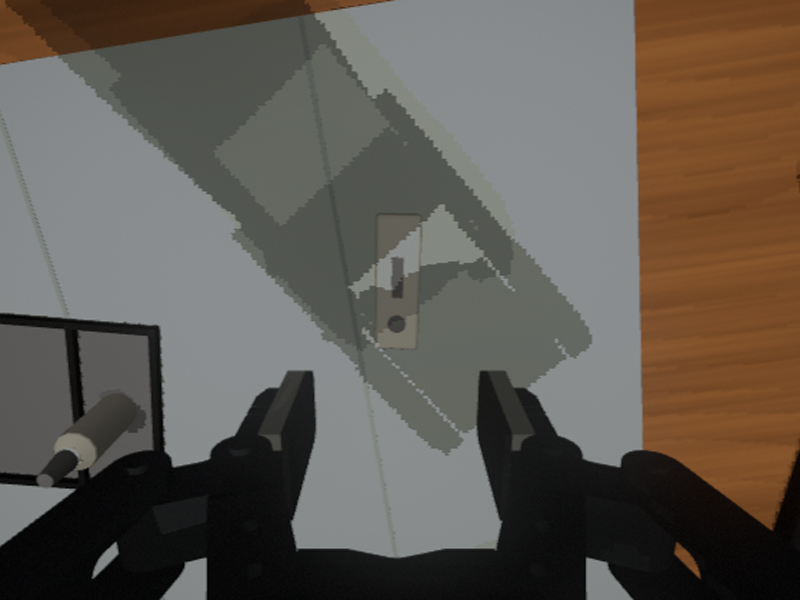

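The long cassette spans (376,214)–(421,214) to (376,347)–(417,349). The bottle stands upright in tray two's narrow compartment, base near (122,408), walls at 80 and 152.

```bash
python3 -c "
from h import *
P=[wl(a,.01) for a in((376,214),(421,214),(417,349),(376,348))];c=np.mean(P,0);a=(P[0]+P[1])/2;b=(P[2]+P[3])/2;e=a-b
print(c,np.linalg.norm(e),np.linalg.norm(P[0]-P[1]),np.degrees(np.arctan2(e[1],e[0])))
print('bottle base',wl((122,408),.002),'tray corner',wl((158,327),.007),tr((485.5,141),-13,(-54,58)),'ridge',wl((74,322),.007),tr((485.5,141),-13,(-54,10)))
go(c[0],c[1],1,172)"
```

```text
[437.73886453 346.78166343] 74.33162752005508 23.197309885623422 170.91741341509157
bottle base [491.53408145 174.49810714] tray corner [443.9456903  211.76921915] [445.93117765 209.66082069] ridge [434.40806681 166.57674584] [435.13352705 162.89105758]
t 24.95 at [435.6 347.5 145.2] row [-2.4, -0.3, 144.2] [-0.001, -0.001, -0.005] n 2.3
```

{"fn": "move_arm", "kwargs": {
  "rows": [
    [-2,0,45,0,0,0.01,0.55],
    [-2,0,90,0,0,0.01,0.55],
    [-2,0,130,0,0,0.01,0.55],
    [-2,0,141,0,0,0.01,0.55],
    [-2,0,141,0,0,0.01,0.55]
  ]
}}

```text
t: 25.58
position: [0.4378, 0.3474, 0.0048]
tool_rot: [-0.0, 0.077, 0.997, -0.0]
contact_force: [-0.2, -0.2, 0.6]
finger_gap: 0.0466
finger_force: 0.0
```

```bash
python3 -c "
from h import *
go(437.7,346.8,1.5,171)"
```

```text
t 25.57 at [437.8 347.4   4.8] row [0.0, -0.6, 3.3] [-0.001, -0.001, 0.004] n 0.1
```

{"fn": "move_arm", "kwargs": {
  "rows": [
    [0,-0.5,3,0,0,0,0.4],
    [0,-0.5,3,0,0,0,0.15],
    [0,-0.5,3,0,0,0,0.15],
    [0,-0.5,3,0,0,0,0.15],
    [0,-0.5,3,0,0,0,0.15]
  ],
  "force": 25
}}

```text
t: 26.2
position: [0.4391, 0.3478, 0.0037]
tool_rot: [0.001, 0.076, 0.997, 0.001]
contact_force: [0.2, -0.8, 5.8]
finger_gap: 0.0229
finger_force: 25.4
```

{"fn": "move_arm", "kwargs": {
  "rows": [
    [0,0,-20,0,0,0,0.15],
    [0,0,-70,0,0,0,0.15],
    [0,0,-120,0,0,0,0.15],
    [0,0,-120,0,0,0,0.15]
  ]
}}

```text
t: 26.7
position: [0.4408, 0.349, 0.1288]
tool_rot: [0.005, 0.076, 0.997, 0.003]
contact_force: [-0.1, -0.5, 0.0]
finger_gap: 0.0229
finger_force: 24.8
```

```bash
python3 -c "
from h import *
p=tr((485,142.5),-13,(0,-25));print(p);go(p[0],p[1],122,167)"
```

```text
[479.37622364 118.14074838]
t 26.7 at [440.8 349.  128.8] row [-73.2, -222.4, 5.7] [0.008, 0.008, 0.074] n 3.7
```

{"fn": "move_arm", "kwargs": {
  "rows": [
    [-18,-55,0,0,0,0.02,0.15],
    [-36,-110,0,0,0,0.04,0.15],
    [-54,-165,0,0,0,0.06,0.15],
    [-73,-222,0,0,0,0.074,0.15],
    [-73,-222,0,0,0,0.074,0.15]
  ]
}}

```text
t: 27.32
position: [0.476, 0.113, 0.1215]
tool_rot: [-0.0, 0.116, 0.993, -0.0]
contact_force: [1.1, 1.5, -1.0]
finger_gap: 0.0232
finger_force: 24.8
```

{"fn": "move_arm", "kwargs": {
  "rows": [
    [0,0,0,0,0,0,0.15],
    [0,0,0,0,0,0,0.15]
  ]
}}

```text
t: 27.58
position: [0.4757, 0.1175, 0.1217]
tool_rot: [-0.0, 0.112, 0.994, 0.0]
contact_force: [-0.6, 0.3, -0.2]
finger_gap: 0.0232
finger_force: 24.8
```

```bash
python3 -c "
from h import *
go(479.4,118.1,5.5,167)"
```

```text
t 27.57 at [475.7 117.5 121.7] row [-3.5, 1.4, 116.2] [-0.0, -0.001, 0.002] n 1.9
```

{"fn": "move_arm", "kwargs": {
  "rows": [
    [-3.5,1,40,0,0,0,0.15],
    [-3.5,1,80,0,0,0,0.15],
    [-3.5,1,105,0,0,0,0.15],
    [-3.5,1,110,0,0,0,0.15],
    [-3.5,1,110,0,0,0,0.15]
  ]
}}

```text
t: 28.2
position: [0.48, 0.1174, 0.0123]
tool_rot: [0.0, 0.112, 0.994, 0.0]
contact_force: [0.0, -0.2, -0.8]
finger_gap: 0.023
finger_force: 24.8
```

```bash
python3 -c "
from h import *
go(479.4,118.1,5.5,167)"
```

```text
t 28.2 at [480.  117.4  12.3] row [0.7, 0.5, 6.8] [0.0, 0.0, 0.002] n 0.1
```

{"fn": "move_arm", "kwargs": {
  "rows": [
    [0,0,3,0,0,0,0.15],
    [0,0,5,0,0,0,0.15],
    [0,0,6.5,0,0,0,0.15],
    [0,0,6.5,0,0,0,0.15]
  ]
}}

```text
t: 28.7
position: [0.4802, 0.1166, 0.0057]
tool_rot: [0.0, 0.113, 0.994, 0.0]
contact_force: [-0.1, -0.3, 0.2]
finger_gap: 0.0231
finger_force: 24.9
```

{"fn": "move_arm", "kwargs": {
  "rows": [
    [0,0,1,0,0,0,0.15],
    [0,0,1.5,0,0,0,0.15]
  ]
}}

```text
t: 28.95
position: [0.4802, 0.1166, 0.0057]
tool_rot: [-0.0, 0.113, 0.994, -0.0]
contact_force: [-7.6, -1.2, 15.5]
finger_gap: 0.0232
finger_force: 26.4
```

Contact, so I'm releasing and rising.

{"fn": "move_arm", "kwargs": {
  "rows": [
    [0,0,-1,0,0,0,0.3],
    [0,0,-1,0,0,0,0.35],
    [0,0,-1,0,0,0,0.35],
    [0,0,-30,0,0,0,0.4],
    [0,0,-80,0,0,0,0.4]
  ]
}}

```text
t: 29.58
position: [0.4776, 0.1163, 0.0823]
tool_rot: [-0.003, 0.113, 0.994, -0.001]
contact_force: [0.8, -0.1, 1.1]
finger_gap: 0.0343
finger_force: 0.0
```

{"fn": "move_arm", "kwargs": {
  "rows": [
    [0,0,-60,0,0,0,0.4],
    [-60,0,-90,0,0,0,0.4],
    [-60,0,-90,0,0,0,0.4],
    [-60,0,-90,0,0,0,0.4]
  ]
}}

```text
t: 30.08
position: [0.5377, 0.103, 0.1729]
tool_rot: [-0.001, 0.113, 0.994, -0.0]
contact_force: [-0.7, 0.3, 0.2]
finger_gap: 0.0341
finger_force: 0.0
```

Run:
```python
from h import *;import pickle
d=snap('wrist','w13.png');T=d['T']
# dark (rim) vs white cassette: segment brightest blob inside tray two
f=d['frame'].astype(int);g=f.sum(2)/3
ok=[]
for x in np.arange(-48,48,1.):
    for y in np.arange(-52,7,1.):
        w=tr((485,142.5),-13,(x,y));u,v=pix(d,[w[0]/1000,w[1]/1000,.012])
        if 0<=u<560 and 0<=v<420: ok.append((x,y,g[int(round(v)),int(round(u))],v))
a=np.array(ok);print(len(a),np.percentile(a[:,2],[5,25,50,75,95]))
im=np.full((59,96),255.)
for x,y,q,_ in a: im[int(y+52),int(x+48)]=q
for r in im[::-4]:print(' '.join('%3d'%q for q in r[::4]))
```

```text
5664 [ 51.33333333  53.33333333  67.          88.         118.        ]
 25  25  23  20  22  23  22  23  23  19  20  19  21  20  19  21  19  21  27  27  25  27  27  29
 66  66  66  66  67  66  67  51  52  52  51  52  51  52  52  52  51  51  70  99 100  85  84  85
 66  66  66  66  60  54  52  52  52  52  52  53  51  52  51  52  59  65  52  86  85  86  85  85
 66  66  52  53  53  52  53  52  53  53  52  52  52  51  52  51  52  51  51  85  85  85  85  85
 52  53  52  53  53  53  52  53  52  52  60  67  60  52  51  51  51  52  52  52  86  85  86  85
 53  53  53  53  53  52  52  53  61  66  52  51  52  52  52  52  52  52  52  52  85  86  86  86
 54  54  52  85 118 118 118 119 118 118  95  94  95  95  95  95  94  94  95  94 123 140  86  86
 53  60  66 100 118 118 118 118 118 117  96  95  95  95  95  95  95  94  89  94  94 141  86  85
 66  66  66 102 118 118 118 118 118  66  66  53  53  53  67  95  95  52  52  93  94 141  86  86
 66  66  67 102 118 118 118 118 117  90  78  72  71  70  84  95  95  53  53  94  94 140  86  86
 66  67  67 103 118 118 118 118 118 118 118  95  96  95  95  95  94  95  95  95  94 138  86  73
 66  67  67  74  82  82  82 106 107 106 106  88  88  88  87  87  88  88  87  88  88  88  54  53
 67  67  67  67  67  67  67  67  67  68  68  54  54  53  53  54  53  53  53  54  54  54  54  54
 66  67  67  67  67  68  68  67  67  68  68  67  54  54  54  54  53  54  55  53  53  54  53  55
 67  67  67  67  67  68  68  68  69  68  67  68  55  55  54  53  54  55  54  54  54  54  54  55
```

The long cassette lies square in its compartment, about x −36..37 and y −40..−17 in the tray frame. Handing in.

```bash
python3 -c "
from bench import ticket;print(ticket.finish_job())"
```

```text
the job is handed in; nothing more can be done
None
```

Both kits are made up and the job is handed in at about 30 s of the 122 s: all five things were seen or measured in place in their compartments, with no sign that the marker, sachet or sanitiser was touched. `finish_job()` returned no verdict.

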